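Clip the chased plaque into the work holder

ROBOT

A 7-joint arm with a two-finger parallel gripper is mounted at the origin on the work surface. World frame = base frame: x ahead of the robot, y to its left, z up, the work surface at z = 0. Lengths are in m, angles in degrees, forces in N, time in s.
With the tool pointing down it reaches from about 0.425 to 0.875 m from the base axis. Payload 4.7 kg.
Tool frame: the origin (TCP) lies at the very end of the fingers, on their centre line; the grasp point (between the pads) lies 19 mm behind it (env.grasp_offset is the distance from the TCP to the grasp point, in m); z points along the fingers, y is the line along which they close (so a half turn about z gives the same grasp; the last joint's range is limited). The gripper opens to 87 mm and grips with 3 to 60 N. Pads are 19 mm wide; open, the fingers measure 117 mm over their backs; the gripper's body (75 mm by 190 mm) begins 51 mm behind the grasp point.
Start: joints at [0.808, 18.392, -4.016, 83.108, 1.295, 78.541, -3.26], TCP at [0.65, -0, 0.223] pointing down, gripper open.
Joint ranges: [-163.93, 163.93], [-17.29, 119.83], [-79.2, 71.16], [3.27, 140.29], [-89.18, 269.18], [5.43, 117.66], [-154.24, 154.24]. Speed limits (degrees/s): [147.25, 147.25, 180, 180, 180, 180, 180].

INTERFACE

Orientations are given as [roll, pitch, yaw] about the fixed x, y, z axes, in that order (R = Rz(yaw) Ry(pitch) Rx(roll)).
In Python, from cell import env gives the robot as it stands. The module is installed in compiled form; this text tells all that it offers.
- The arm moves only by the tool drive_tool, never from a script. Its argument "moves" is one flat list of numbers, 5 for each row, row after row: the shift along the tool's x, y, z in units of 40 mm (1.0 is 40 mm), then the turn about the tool's z in units of 10 degrees (1.0 is 10 degrees), then the finger opening in mm, from 0 to 87. A call has 1 to 5 rows; each row is the pose to reach, as a shift and turn from the pose commanded when the call began, along the tool's axes at that moment; what a row does not reach only later rows make up. A row lasts 1/8 s, in which the tool goes at most 62.5 mm and 10.7 degrees, less where a joint would pass 70% of its speed; a pose out of reach is approached as far as the arm can. A call with a gripper value outside its range is refused whole. The fingers move at their own pace and stop on an object; "squeeze" is the grip in N (left out, the last holds). Time passes only in rows, so rows that repeat a pose let the fingers close. It gives the time, the measured TCP pose, the force, the opening and the grip force at its end, in the units of the state.
- env.get_obs(): the state, without advancing time (a new reading comes with each control period).
- env.read_camera(name): name is "scene" or "side" or "wrist"; returns (picture, depth): 480x640x3 uint8, red, green, blue; 480x640 float32, m along the optical axis (not along the pixel's ray), 0 where there is no reading.
- env.camera_model(name): a dict with "K" (3x3 intrinsics, pixels), "rvec" (rotation vector, rad) and "tvec" (3), from world to camera coordinates, as OpenCV has them; the wrist camera has in their place "tool_from_camera" (4x4, takes a point from camera to tool coordinates, whose origin is the TCP and whose axes are the flange's). Camera axes: x right, y down, z forward; pixel columns grow to the right and rows downward; lengths in m; the calibration is good to about 2 mm. A picture is of the moment at which its call begins: read the wrist's pose just before it. camera_model takes no time and is no camera call.
- env.sign_off(): hands the job in; it is judged then, once.
The state is a dict: "time_s": time; "qpos": joint angles; "joint_velocities": joint speeds; "effort": joint torques, N m; "tool_pos": TCP position; "tool_rot": TCP orientation; "force": force on the tool from outside, world axes, zero at the start; "wrist_torque": the same for the moment, N m; "grip_width": finger opening in m; "grasp_force": force on a finger pad.
Only numpy, scipy, OpenCV 4.12 (cv2) and the standard library are available. Lean on these libraries where they do the work, as an engineer would, in place of code of your own. Each camera call takes 0.05 s, during which the arm holds its last target. There are 200 camera calls.

TASK

Lay the gilt plaque flat in the nest of the work holder, without dropping it, let go of it, and then push the red clip lever down until it snaps over by itself and holds the plaque. The plaque is soft metal, so set it down gently by feel and stop pushing as soon as the clip has snapped: nothing here needs more than 15 N, and over 20 N leaves a mark. Leave the hammer, jar, punch and pitch bowl where they are.

Things in the scene. Friction and masses are not known exactly. Their poses are not given: they have to be found in the camera images.
- plaque: Loose gilt metal plaque, 70 mm long (its x), 42 mm wide (y), 8 mm thick, about 0.2 kg; two raised rows of beads in the middle of its top (up to 5.5 mm higher, within 19 mm of the centre in x, 13 mm in y). Origin: centre of its underside, z up. Lies flat on the bench; may be laid in the nest either way round. Best gripped across the 42 mm width, mid-length.
- holder: Work holder. Origin: on the bench right under the nest's centre; x runs along the nest to the clip's hinge. Its fixed round foot carries a brass column and a flat aluminium head (x -51 to +116, y -42 to +42 mm). Nest: four steel corner guides on the head, 6 mm high, 74 mm (x) by 46 mm (y) clear between them; the long sides are open for 60 mm, so fingers fit beside the plaque.
- clip (a joint): Hinge angle of the clip lever, rad. 0: open, rising 0.65 rad above level towards the nest; grows when pushed down; about 0.65 (level) on a seated plaque, 0.72 with none. A spring resists up to about 12 N (pushed straight down at press_point) near half travel, then less and less; past about 0.6 it snaps shut by itself and stays. Let go earlier, it springs open.
- head_edge (a point): Reference point on the holder: bench height, straight under the middle of the clip's hinge pin (101 mm from the holder's origin along its x). The head screws up or down and its height is NOT measured: its flat top, the nest floor, is somewhere from 42 to 80 mm above the bench; the pin, along the holder's y, is always 16 mm above that top.
- press_point (a point): Bench-height point below the best place to push straight down on the clip: 47 mm from the hinge pin towards the nest. There the top of the lever's red paddle is 55 mm above the nest floor when open, 18 mm when shut on the plaque. The paddle is 20 mm wide, 5 mm thick, 35 to 72 mm from the pin along the lever; a rubber nose under its end lands on the plaque's end margin.
- hammer: Bystander: chasing hammer 220 mm long lying on the bench. Origin under its middle, x along the handle to the head.
- jar: Bystander: amber glass jar with a steel cap, diameter 56 mm, 70 mm high. Origin: centre of its underside.
- punch: Bystander: dark square steel punch, 9 mm thick, 125 mm long, lying along its x. Origin under the middle of its shank.
- pitchbowl: Bystander: heavy dark bowl of chaser's pitch, diameter 130 mm, 56 mm high. Origin: centre of its underside.
There are look-alikes about, which are no part of the job. Of the things that look like the plaque, the smallest one is meant.

How it is judged:
By the outcome, as a careful person would: the job done as asked, in the order asked, and still so for the second after the job is handed in, with the robot touching nothing.
It also fails if it takes over 67 s, if anything falls off the work surface, if the arm or the gripper's body presses on something with over 40 N, if the wrist force passes 120 N, or if a joint passes its speed limit or range.

## Working session

There is one attempt and no reset: what is moved stays moved. The work goes in short steps, Python scripts to look and compute and a tool call to move; the robot and the scene stay as the last step left them, time stands still between calls to the robot, and variables do not carry over. Pictures are saved under pics/ and viewed, at most 10 in all, crops included, and the job is handed in when it is done.

Besides the shell and the picture viewer there is one more tool, called as a command line: name --argument value ..., lists and objects as JSON in quotes. drive_tool: Moves the arm, as the interface text tells. Its arguments: {"type":"object","properties":{"moves":{"type":"array","items":{"type":"number"}},"squeeze":{"type":"number"}},"required":["moves"]}

```bash
mkdir -p pics
cat > h.py <<'E'
import numpy as np, cv2
from cell import env
def cam(n):
    o=env.get_obs(); im,d=env.read_camera(n); m=env.camera_model(n); K=np.array(m["K"])
    if "rvec" in m:
        R=cv2.Rodrigues(np.array(m["rvec"],float))[0]; t=np.array(m["tvec"],float).ravel()
        T=np.eye(4); T[:3,:3]=R.T; T[:3,3]=-R.T@t
    else:
        from scipy.spatial.transform import Rotation as Ro
        W=np.eye(4); W[:3,:3]=Ro.from_euler("xyz",o["tool_rot"],degrees=True).as_matrix(); W[:3,3]=o["tool_pos"]
        T=W@np.array(m["tool_from_camera"])
    v,u=np.mgrid[:480,:640]
    P=np.stack([(u-K[0,2])/K[0,0]*d,(v-K[1,2])/K[1,1]*d,d],-1)@T[:3,:3].T+T[:3,3]
    P[d==0]=np.nan
    return im,d,P,K,T
def save(n,im): cv2.imwrite("pics/"+n+".png",im[...,::-1])
E
python3 - <<'E'
from h import *
for n in("scene","side","wrist"):
    im,d,P,K,T=cam(n); save(n+"0",im); np.savez("pics/"+n+"0.npz",im=im,P=P,K=K,T=T)
    print(n,T.round(3).tolist(),K[0,0])
print(env.get_obs())
E
```

```text
scene [[-0.679, 0.621, -0.392, 0.975], [0.734, 0.58, -0.353, 0.367], [0.008, -0.527, -0.85, 0.954], [0.0, 0.0, 0.0, 1.0]] 449.6223166446822
side [[-0.997, -0.046, 0.054, 0.528], [-0.07, 0.52, -0.851, 0.987], [0.011, -0.853, -0.522, 0.672], [0.0, 0.0, 0.0, 1.0]] 539.8517571543819
wrist [[1.0, 0.002, -0.001, 0.648], [0.001, -0.968, -0.253, 0.067], [-0.001, 0.253, -0.968, 0.384], [0.0, 0.0, 0.0, 1.0]] 359.7320964863842
{'time_s': 0.15, 'qpos': array([ 0.80709274, 18.42782691, -4.0151974 , 83.15792419,  1.29309089,
       78.53900735, -3.25921846]), 'joint_velocities': array([ 0.10952891, -0.07495097, -0.02342893, -0.23994447,  0.0639219 ,
       -0.06577353, -0.02019121]), 'effort': array([ 2.16972071e-04, -4.91794288e+01, -4.04079035e-01, -3.12878716e+01,
       -6.39387709e-02,  4.04033612e-02,  9.90178205e-05]), 'tool_pos': array([ 6.49601353e-01, -2.93668478e-05,  2.21737506e-01]), 'tool_rot': array([-1.79920346e+02,  3.16931048e-03,  9.00023663e+01]), 'force': array([-0.42265541,  0.79709574, -0.04517052]), 'wrist_torque': array([-0.02636985,  0.01371399,  0.04900526]), 'grasp_force': 0.0, 'grip_width': 0.08661567944569254}
```

View pics/scene0.png

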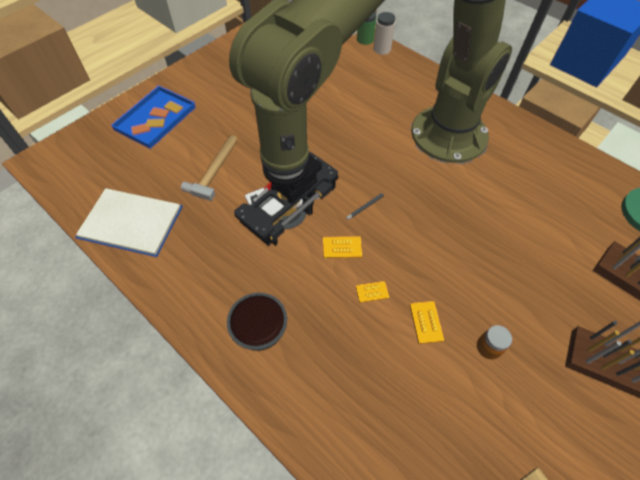

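View pics/side0.png

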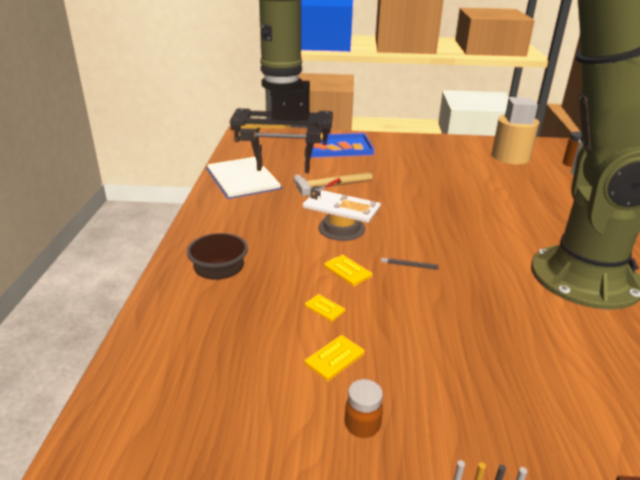

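Scene: three plaques at (342,247), (373,291) and (427,322), with the middle one the smallest. In the side view it is at (325,307). The holder's head is at side (342,205), with the red clip at (330,184).

Run:
```python
from h import *
for n,seeds in(("scene",[(342,247),(373,291),(427,322)]),("side",[(348,270),(325,307),(335,357)])):
    z=np.load(f"pics/{n}0.npz"); im,P=z["im"],z["P"]; hsv=cv2.cvtColor(im,cv2.COLOR_RGB2HSV)
    m=((hsv[...,0]>19)&(hsv[...,0]<33)&(hsv[...,1]>170)&(hsv[...,2]>150)).astype(np.uint8)
    k,l=cv2.connectedComponents(m)
    for s in seeds:
        i=l[s[1]-3:s[1]+4,s[0]-3:s[0]+4].max(); q=P[l==i]; q=q[np.isfinite(q[:,0])]; t=q[q[:,2]>0.004]
        r=cv2.minAreaRect((t[:,:2]*1000).astype(np.float32)); print(n,s,len(q),"z",np.percentile(q[:,2],[10,50,95]).round(4),[np.round(a,1) for a in r])
z=np.load("pics/side0.npz"); im,P=z["im"],z["P"]
reg=np.zeros((480,640),bool); reg[170:225,290:390]=1
t=P[reg&(P[...,2]>0.035)&(P[...,2]<0.09)]
h,e=np.histogram(t[:,2],np.arange(.035,.09,.002)); print(dict(zip(e.round(3).tolist(),h.tolist())))
print([np.round(a,1) for a in cv2.minAreaRect((t[:,:2]*1000).astype(np.float32))])
a=cv2.resize(im[160:250,285:405],None,fx=5,fy=5,interpolation=cv2.INTER_CUBIC)
save("side_crop",a)
```

```text
scene (342, 247) 753 z [0.008  0.0107 0.0172] [array([510.5,  30.4]), array([59. , 92.8]), np.float64(44.8)]
scene (373, 291) 483 z [0.0054 0.008  0.0126] [array([552.7, 160.3]), array([42.1, 68.8]), np.float64(52.6)]
scene (427, 322) 989 z [0.0083 0.0111 0.0174] [array([529., 296.]), array([92.7, 57. ]), np.float64(48.2)]
side (348, 270) 735 z [0.0081 0.0109 0.0172] [array([507.6,  28.8]), array([60.9, 94.5]), np.float64(44.0)]
side (325, 307) 550 z [0.0059 0.0083 0.013 ] [array([551.5, 159.8]), array([44.6, 71.6]), np.float64(51.9)]
side (335, 357) 1362 z [0.0086 0.011  0.0173] [array([527.4, 295.9]), array([95.5, 57.9]), np.float64(49.4)]
{0.035: 19, 0.037: 14, 0.039: 24, 0.041: 19, 0.043: 15, 0.045: 16, 0.047: 14, 0.049: 12, 0.051: 7, 0.053: 6, 0.055: 1, 0.057: 10, 0.059: 43, 0.061: 53, 0.063: 49, 0.065: 71, 0.067: 191, 0.069: 573, 0.071: 285, 0.073: 55, 0.075: 44, 0.077: 23, 0.079: 9, 0.081: 8, 0.083: 3, 0.085: 7, 0.087: 6}
[array([ 527.6, -154.4]), array([ 89.3, 168.2]), np.float64(69.5)]
```

View pics/side_crop.png

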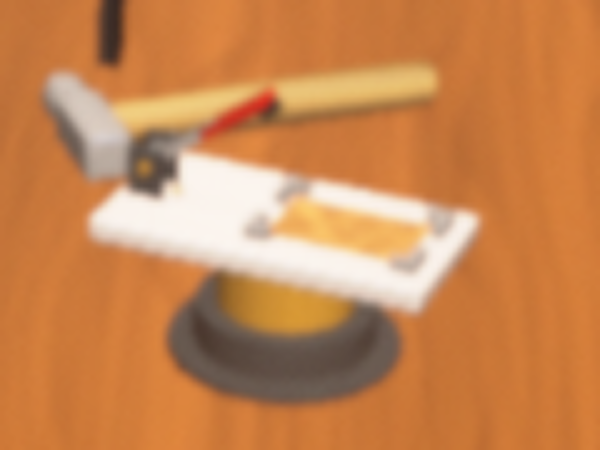

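View pics/wrist0.png

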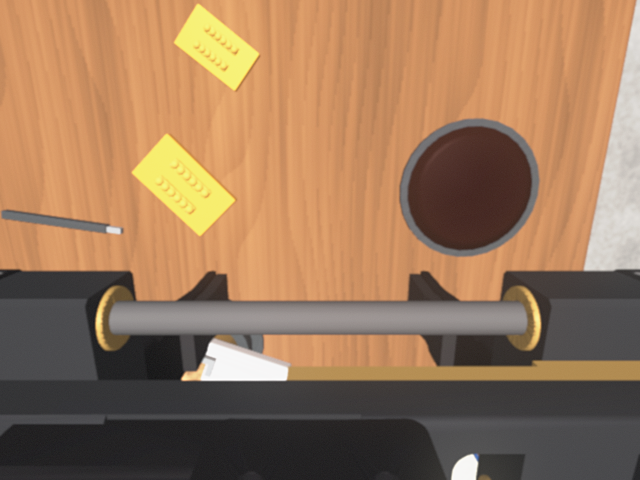

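The crop shows the hinge block at the left (150,165), towards world +x, and an open red lever rising to the right. The nest's wooden-coloured floor lies between four guides at (350,225). The wrist view is half blocked by the gripper, so I'll put its camera straight over the nest and then over the plaque.

drive_tool --moves '[-1.3,-1.0,0,0,87,-2.6,-1.9,0,0,87,-4,-2.9,0,0,87,-5.25,-3.83,0,0,87,-5.25,-3.83,0,0,87]'

```text
time_s: 0.78
tool_pos: [0.4934, -0.2152, 0.2227]
tool_rot: [-180.0, 0.1, 89.5]
force: [-0.5, 0.9, 0.7]
grip_width: 0.087
grasp_force: 0.0
```

Run:
```python
from h import *
print(env.get_obs()["tool_pos"],np.abs(env.get_obs()["joint_velocities"]).max())
im,d,P,K,T=cam("wrist"); im,d,P,K,T=cam("wrist"); save("w1",im); np.savez("pics/w1.npz",im=im,P=P,K=K,T=T)
```

```text
[ 0.49344756 -0.21517039  0.22268383] 6.743287420658861
```

drive_tool --moves '[1.5,0.3,0,0,60,3.0,0.6,0,0,60,4.5,0.9,0,0,60,6.0,1.2,0,0,60,7.3,1.4,0,0,60]'

```text
time_s: 1.5
tool_pos: [0.5528, 0.0876, 0.2224]
tool_rot: [-180.0, -0.1, 90.3]
force: [-0.1, -0.0, -0.5]
grip_width: 0.0606
grasp_force: 0.0
```

drive_tool --moves '[0.2,0,0,0,60,0.2,0,0,0,60,0.2,0,0,0,60]'

```text
time_s: 1.88
tool_pos: [0.5529, 0.0887, 0.2224]
tool_rot: [-180.0, 0.0, 89.9]
force: [0.0, 0.5, -0.0]
grip_width: 0.0602
grasp_force: 0.0
```

Run:
```python
from h import *
print(env.get_obs()["tool_pos"],np.abs(env.get_obs()["joint_velocities"]).max())
im,d,P,K,T=cam("wrist"); save("w2",im); np.savez("pics/w2.npz",im=im,P=P,K=K,T=T)
hsv=cv2.cvtColor(im,cv2.COLOR_RGB2HSV)
m=((hsv[...,0]>19)&(hsv[...,0]<33)&(hsv[...,1]>120)&(hsv[...,2]>150)).astype(np.uint8)
k,l,st,ce=cv2.connectedComponentsWithStats(m)
for i in range(1,k):
    if st[i,4]<800: continue
    q=P[l==i];q=q[q[:,2]>.004]; print(ce[i].round(),st[i,4],np.median(q[:,2]),[np.round(a,2) for a in cv2.minAreaRect((q[:,:2]*1000).astype(np.float32))])
    # via pixels at z=8mm plane
    c=cv2.findContours((l==i).astype(np.uint8),0,1)[0][0][:,0].astype(float)
    r=np.c_[(c[:,0]-K[0,2])/K[0,0],(c[:,1]-K[1,2])/K[1,1],np.ones(len(c))]@T[:3,:3].T
    X=T[:3,3]+r*((.008-T[2,3])/r[:,2:])
    print(" plane",[np.round(a,2) for a in cv2.minAreaRect((X[:,:2]*1000).astype(np.float32))])
```

```text
[0.55286319 0.0886994  0.2223805 ] 0.6700331418187019
[278.  19.] 2554 0.010656732383650003 [array([516.1, 280. ]), array([59.8 , 56.45]), np.float64(48.8)]
 plane [array([516.04, 280.7 ]), array([60.19, 56.02]), np.float64(48.64)]
[317. 144.] 2959 0.008035943150324187 [array([551.5 , 156.42]), array([41.58, 70.12]), np.float64(52.35)]
 plane [array([551.59, 156.56]), array([41.93, 69.97]), np.float64(52.34)]
[278. 265.] 3975 0.010884442366543845 [array([509.14,  25.76]), array([56.58, 93.82]), np.float64(43.69)]
 plane [array([509.05,  25.36]), array([56.37, 93.9 ]), np.float64(43.93)]
```

View pics/w1.png

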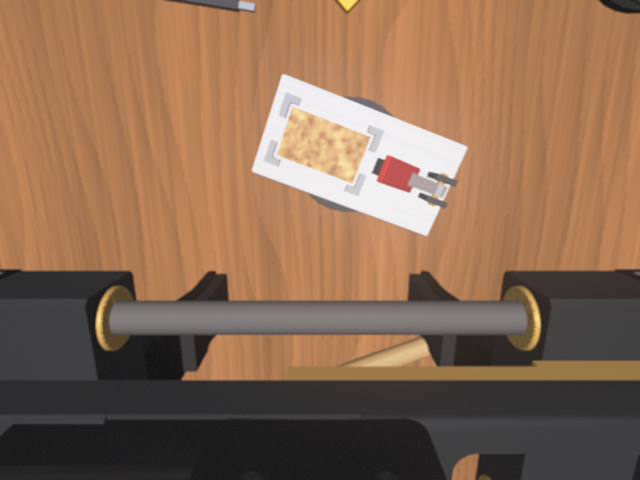

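The wrist view shows the whole head (253–467, 75–235), the nest guides around its centre at (324,146), and the red paddle at (398,174) towards the hinge at (440,190). Next I'll measure the head in all three cameras.

Run:
```python
from h import *
from scipy.optimize import least_squares
def head(n,P,im):
    ok=(abs(P[...,0]-.525)<.13)&(abs(P[...,1]+.155)<.1)&(P[...,2]>.05)&(P[...,2]<.09)
    hsv=cv2.cvtColor(im,cv2.COLOR_RGB2HSV)
    w=ok&(hsv[...,1]<40)&(hsv[...,2]>170)
    zf=np.median(P[w][:,2])
    t=P[ok&(abs(P[...,2]-zf)<.006)]
    m=(ok&(abs(P[...,2]-zf)<.006)).astype(np.uint8); k,l,st,ce=cv2.connectedComponentsWithStats(m); i=1+st[1:,4].argmax()
    t=P[l==i]
    (c,s,a)=cv2.minAreaRect((t[:,:2]*1000).astype(np.float32))
    if s[0]<s[1]: a-=90
    d=np.array([np.cos(np.radians(a)),np.sin(np.radians(a))]); d*=np.sign(d[0])
    print(n,"zf",zf.round(4),"c",np.round(c,1),"s",np.round(s,1),"yaw",np.degrees(np.arctan2(d[1],d[0])).round(2),"origin",(np.array(c)-32.5*d).round(1))
z=np.load("pics/w1.npz"); head("wrist",z["P"],z["im"])
for n in("side","scene"):
    im,d,P,K,T=cam(n); save(n+"1",im); np.savez(f"pics/{n}1.npz",im=im,P=P,K=K,T=T); head(n,P,im)
```

```text
wrist zf 0.0703 c [ 528.  -158.7] s [ 84.3 167. ] yaw -20.57 origin [ 497.5 -147.3]
side zf 0.0698 c [ 526.6 -155. ] s [ 91.7 167.5] yaw -20.59 origin [ 496.2 -143.5]
scene zf 0.0695 c [ 529.7 -154.4] s [ 88.8 168. ] yaw -20.59 origin [ 499.3 -142.9]
```

Relative plaque-to-nest offsets agree across the cameras to within 2 mm; the wrist camera has a bias of about 4 mm in y. Going above the plaque.

drive_tool --moves '[0.5,0,0.8,-1.05,66,1.0,-0.02,1.6,-2.1,66,1.5,-0.02,2.4,-3.15,66,1.73,-0.02,3.2,-4.2,66,1.73,-0.02,4.0,-5.23,66]'

```text
time_s: 2.65
tool_pos: [0.5521, 0.1595, 0.0618]
tool_rot: [180.0, 0.0, 142.7]
force: [0.8, 0.9, 0.5]
grip_width: 0.0659
grasp_force: 0.0
```

drive_tool --moves '[0,0,0,0,66,0,0,0,0,66,0,0,0,0,66]'

```text
time_s: 3.02
tool_pos: [0.5534, 0.1592, 0.0644]
tool_rot: [179.9, 0.1, 142.2]
force: [-0.4, -0.5, -0.3]
grip_width: 0.0661
grasp_force: 0.0
```

drive_tool --moves '[0,0,0.6,0,66,0,0,1.1,0,66,0,0,1.35,0,66,0,0,1.45,0,66,0,0,1.5,0,66]'

```text
time_s: 3.65
tool_pos: [0.5524, 0.1593, 0.0028]
tool_rot: [180.0, 0.0, 142.3]
force: [-0.0, 0.1, -0.3]
grip_width: 0.0658
grasp_force: 0.0
```

drive_tool --moves '[0,0,0.02,0,58,0,0,0.02,0,50,0,0,0.02,0,44,0,0,0.02,0,40,0,0,0.02,0,36]' --squeeze 15

```text
time_s: 4.28
tool_pos: [0.5521, 0.1591, 0.0019]
tool_rot: [180.0, 0.0, 142.3]
force: [-1.5, 0.6, 1.6]
grip_width: 0.0413
grasp_force: 15.0
```

drive_tool --moves '[0,0,0,0,30,0,0,0,0,30,0,0,0,0,30,0,0,0,0,30]'

```text
time_s: 4.78
tool_pos: [0.5521, 0.1592, 0.0019]
tool_rot: [180.0, 0.0, 142.3]
force: [-0.9, -1.2, 1.9]
grip_width: 0.0415
grasp_force: 15.0
```

drive_tool --moves '[0,0,-0.2,0,30,0,0,-1.0,0,30,0,0,-2.0,0,30,0,0,-3.0,0,30,0,0,-3.75,0,30]'

```text
time_s: 5.4
tool_pos: [0.5522, 0.1593, 0.1537]
tool_rot: [179.9, 0.1, 142.3]
force: [0.3, -0.1, -2.4]
grip_width: 0.0418
grasp_force: 15.0
```

```bash
cat > plan.py <<'E'
from h import *
from scipy.spatial.transform import Rotation as Ro
import sys
o=env.get_obs(); R=Ro.from_euler("xyz",o["tool_rot"],degrees=True).as_matrix(); p=o["tool_pos"]
tgt=np.array([float(a) for a in sys.argv[1:4]]); 
print("pos",p.round(4),"rot",o["tool_rot"].round(2),"F",o["force"].round(2),"w",o["grip_width"].round(4),"shift units",(R.T@(tgt-p)/.04).round(3),"turn units",-(float(sys.argv[4])-o["tool_rot"][2])/10)
E
python3 plan.py .498 -.1445 .13 159.41
```

```text
Traceback (most recent call last):
  File "plan.py", line 6, in <module>
    print("pos",p.round(4),"rot",o["tool_rot"].round(2),"F",o["force"].round(2),"w",o["grip_width"].round(4),"shift units",(R.T@(tgt-p)/.04).round(3),"turn units",-(float(sys.argv[4])-o["tool_rot"][2])/10)
                                                                                    ^^^^^^^^^^^^^^^^^^^^^
AttributeError: 'float' object has no attribute 'round'
```

```bash
sed -i 's/o\["grip_width"\].round(4)/round(o["grip_width"],4)/' plan.py; python3 plan.py .498 -.1445 .13 159.41
```

```text
pos [0.5522 0.1593 0.1537] rot [1.7994e+02 5.0000e-02 1.4231e+02] F [ 0.3  -0.08 -2.41] w 0.0418 shift units [-3.572 -6.839  0.588] turn units -1.7104932757522306
```

drive_tool --moves '[-0.6,-1.15,0,-0.3,30,-1.3,-2.5,0,-0.7,30,-2.0,-3.85,0,-1.1,30,-2.7,-5.2,0,-1.4,30,-3.2,-6.2,0,-1.71,30]'

```text
time_s: 6.02
tool_pos: [0.5005, -0.1183, 0.1519]
tool_rot: [-180.0, 0.0, 159.4]
force: [0.3, -0.9, -2.1]
grip_width: 0.042
grasp_force: 15.0
```

```bash
python3 plan.py .498 -.1445 .115 159.41
```

```text
pos [ 0.5005 -0.1183  0.1519] rot [-1.7997e+02  1.0000e-02  1.5936e+02] F [ 0.33 -0.89 -2.06] w 0.042 shift units [-0.173 -0.634  0.923] turn units -0.004685493066020285
```

drive_tool --moves '[-0.09,-0.32,0.3,0,30,-0.17,-0.63,0.6,0,30,-0.17,-0.63,0.92,0,30,-0.17,-0.63,0.92,0,30,-0.17,-0.63,0.92,0,30]'

```text
time_s: 6.65
tool_pos: [0.4996, -0.14, 0.115]
tool_rot: [180.0, 0.0, 159.5]
force: [0.3, 0.0, -1.5]
grip_width: 0.0419
grasp_force: 15.0
```

Run:
```python
from h import *
o=env.get_obs(); print(o["tool_pos"],o["tool_rot"])
for n in("side","scene"):
    im,d,P,K,T=cam(n); save(n+"2",im); np.savez(f"pics/{n}2.npz",im=im,P=P,K=K,T=T)
    hsv=cv2.cvtColor(im,cv2.COLOR_RGB2HSV)
    m=(hsv[...,0]>19)&(hsv[...,0]<33)&(hsv[...,1]>150)&(hsv[...,2]>120)&(np.hypot(P[...,0]-.498,P[...,1]+.1445)<.06)
    q=P[m&(P[...,2]>.1)&(P[...,2]<.135)]
    print(n,m.sum(),np.percentile(q[:,2],[5,50,95]).round(4),[np.round(a,1) for a in cv2.minAreaRect((q[:,:2]*1000).astype(np.float32))])
a=np.load("pics/side2.npz")["im"][100:240,270:430]; b=np.load("pics/scene2.npz")["im"][120:260,200:360]
save("held",cv2.resize(np.hstack([a,b]),None,fx=2.5,fy=2.5,interpolation=cv2.INTER_CUBIC))
```

```text
[ 0.49961148 -0.14003442  0.11502224] [1.79976589e+02 5.01768565e-03 1.59517381e+02]
side 195 [0.1161 0.121  0.1251] [array([ 497.4, -141.1]), array([52.8, 68.9]), np.float64(72.6)]
scene 130 [0.1183 0.1208 0.124 ] [array([ 521.7, -146.7]), array([42.6, 25.2]), np.float64(70.7)]
```

View pics/held.png

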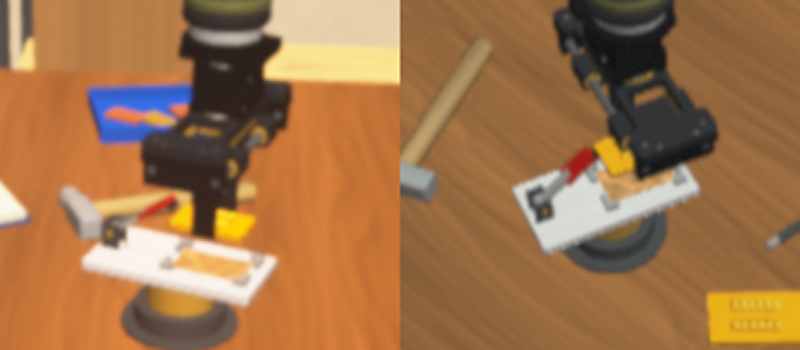

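In the side half the held plaque is at (175–255, 205–238), level above the nest. The scene half shows its clip end at (612,155) beside the red lever. Now the lateral and lengthwise offset, from edges on known planes.

```bash
cat > edges.py <<'E'
from h import *
a=np.radians(-20.58); U=np.array([np.cos(a),np.sin(a)]); V=np.array([-U[1],U[0]]); O=np.array([.498,-.1445])
def uv(z,zp):
    K,T=z["K"],z["T"]; v,u=np.mgrid[:480,:640]
    r=np.stack([(u-K[0,2])/K[0,0],(v-K[1,2])/K[1,1],np.ones(u.shape)],-1)@T[:3,:3].T
    X=(T[:3,3]+r*((zp-T[2,3])/r[...,2:]))[...,:2]-O
    return X@U*1000,X@V*1000
def edge(s,t,m,lo,hi,side):  # per 3 mm bin of s, extreme of t ; median
    e=[]
    for b in np.arange(lo,hi,2.):
        k=m&(abs(s-b)<1.2)
        if k.sum()>3: e.append(t[k].min() if side<0 else t[k].max())
    return (np.round(np.median(e),1),np.round(np.std(e),1),len(e)) if e else None
E
python3 - <<'E'
from edges import *
for f in("w1","side1","scene1"):
    z=np.load(f"pics/{f}.npz"); im=z["im"]; hsv=cv2.cvtColor(im,cv2.COLOR_RGB2HSV); s,t=uv(z,.070)
    m=(hsv[...,1]<60)&(hsv[...,2]>150)&(abs(t)<60)&(s>-70)&(s<135)
    print(f,"v-",edge(s,t,m,-35,75,-1),"v+",edge(s,t,m,-35,75,1),"u-",edge(t,s,m,-30,30,-1),"u+",edge(t,s,m,-30,30,1), "nominal -42 42 -51 116")
for f in("side2","scene2"):
    z=np.load(f"pics/{f}.npz"); im=z["im"]; hsv=cv2.cvtColor(im,cv2.COLOR_RGB2HSV); s,t=uv(z,.121)
    m=(hsv[...,0]>19)&(hsv[...,0]<33)&(hsv[...,1]>170)&(hsv[...,2]>120)&(abs(t)<40)&(abs(s)<55)
    print(f,"v-",edge(s,t,m,-32,-14,-1),edge(s,t,m,14,32,-1),"v+",edge(s,t,m,-32,-14,1),edge(s,t,m,14,32,1),"u-",edge(t,s,m,-17,17,-1),"u+",edge(t,s,m,-17,17,1),"nominal -21 21 -35 35")
p=env.get_obs()["tool_pos"]; print("tcp uv",((p[:2]-O)@U*1000).round(1),((p[:2]-O)@V*1000).round(1),p)
E
```

```text
w1 v- (np.float64(-44.4), np.float64(0.1), 55) v+ (np.float64(39.4), np.float64(0.2), 55) u- (np.float64(-50.0), np.float64(0.1), 30) u+ (np.float64(116.2), np.float64(5.3), 30) nominal -42 42 -51 116
side1 v- (np.float64(-36.6), np.float64(2.3), 55) v+ (np.float64(55.7), np.float64(1.6), 55) u- (np.float64(-52.4), np.float64(2.8), 30) u+ (np.float64(111.1), np.float64(14.8), 30) nominal -42 42 -51 116
scene1 v- (np.float64(-38.9), np.float64(8.1), 55) v+ (np.float64(46.0), np.float64(1.3), 55) u- (np.float64(-49.1), np.float64(1.5), 30) u+ (np.float64(115.8), np.float64(1.3), 30) nominal -42 42 -51 116
side2 v- (np.float64(-12.3), np.float64(1.7), 9) (np.float64(0.2), np.float64(11.8), 9) v+ (np.float64(33.3), np.float64(1.7), 9) (np.float64(32.3), np.float64(3.0), 9) u- (np.float64(-34.7), np.float64(6.2), 17) u+ (np.float64(30.5), np.float64(7.2), 17) nominal -21 21 -35 35
scene2 v- None (np.float64(-14.2), np.float64(5.9), 9) v+ None (np.float64(27.1), np.float64(1.0), 9) u- (np.float64(15.4), np.float64(4.1), 15) u+ (np.float64(33.8), np.float64(1.3), 15) nominal -21 21 -35 35
tcp uv 0.3 4.3 [ 0.49977782 -0.14056917  0.11546449]
```

The cameras put the nest about 3.5 mm towards −y of the tool; lengthwise is fine. Correct, then descend by feel.

drive_tool --moves '[0,-0.09,0.2,0,30,0,-0.09,0.4,0,30,0,-0.09,0.6,0,30,0,-0.09,0.75,0,30,0,-0.09,0.75,0,30]'

```text
time_s: 7.38
tool_pos: [0.4974, -0.1445, 0.0842]
tool_rot: [-180.0, -0.1, 159.4]
force: [0.0, -0.2, -2.7]
grip_width: 0.0417
grasp_force: 15.0
```

Run:
```python
from edges import *
p=env.get_obs()["tool_pos"]; print("tcp uv",((p[:2]-O)@U*1000).round(1),((p[:2]-O)@V*1000).round(1),p)
r=[]
for n,(x0,y0) in(("side",(300,160)),("scene",(245,160))):
    im,d,P,K,T=cam(n); np.savez(f"pics/{n}3.npz",im=im,P=P,K=K,T=T); r.append(im[y0:y0+70,x0:x0+95])
save("held2",cv2.resize(np.hstack(r),None,fx=4.2,fy=4.2,interpolation=cv2.INTER_CUBIC))
```

```text
tcp uv -0.6 -0.2 [ 0.49739654 -0.14452506  0.08424047]
```

View pics/held2.png

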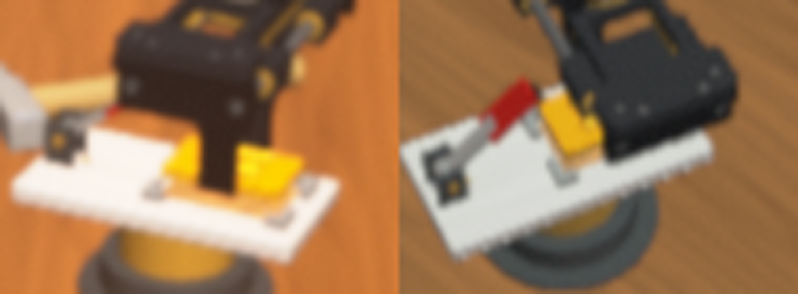

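The plaque hangs just above the nest. Its ends lie between the guides: near pair at (155,188) and (280,218) in the side half, and (563,172) in the scene half.

drive_tool --moves '[0,0,0.05,0,30,0,0,0.1,0,30,0,0,0.1,0,30,0,0,0.1,0,30,0,0,0.1,0,30]'

```text
time_s: 8.1
tool_pos: [0.4979, -0.1447, 0.0811]
tool_rot: [180.0, 0.0, 159.4]
force: [-0.7, -0.1, -1.5]
grip_width: 0.042
grasp_force: 15.0
```

Run:
```python
from edges import *
for i in range(3):
    p=env.get_obs()["tool_pos"]; print("tcp uv",((p[:2]-O)@U*1000).round(1),((p[:2]-O)@V*1000).round(1),p.round(4),env.get_obs()["force"].round(1)); env.read_camera("side")
```

```text
tcp uv 0.0 -0.2 [ 0.4979 -0.1447  0.0811] [-0.7 -0.1 -1.5]
tcp uv 0.0 -0.2 [ 0.4979 -0.1447  0.0811] [ 0.9 -0.5 -2. ]
tcp uv -0.0 -0.2 [ 0.4979 -0.1447  0.081 ] [-0.1  0.2 -1.4]
```

Run:
```python
from edges import *
for f in("side3","scene3"):
    z=np.load(f"pics/{f}.npz"); im=z["im"]; hsv=cv2.cvtColor(im,cv2.COLOR_RGB2HSV); s,t=uv(z,.0903)
    m=(hsv[...,0]>19)&(hsv[...,0]<33)&(hsv[...,1]>190)&(hsv[...,2]>120)&(abs(t)<40)&(abs(s)<55)
    print(f,"v-",edge(s,t,m,-32,-14,-1),edge(s,t,m,14,32,-1),"v+",edge(s,t,m,-32,-14,1),edge(s,t,m,14,32,1),"u-",edge(t,s,m,-17,17,-1),"u+",edge(t,s,m,-17,17,1))
    s,t=uv(z,.070); m=(hsv[...,1]<60)&(hsv[...,2]>150)&(abs(t)<60)&(s>-70)&(s<135)
    print(f," head v-",edge(s,t,m,45,90,-1),"u+",edge(t,s,m,-30,30,1),"u-",edge(t,s,m,0,38,-1))
```

```text
side3 v- (np.float64(-17.8), np.float64(1.8), 9) (np.float64(-5.1), np.float64(10.1), 9) v+ (np.float64(28.7), np.float64(1.9), 9) (np.float64(27.4), np.float64(8.2), 9) u- (np.float64(-34.2), np.float64(2.9), 17) u+ (np.float64(27.5), np.float64(7.1), 17)
side3  head v- (np.float64(-37.4), np.float64(6.3), 23) u+ (np.float64(111.2), np.float64(13.6), 30) u- (np.float64(-52.7), np.float64(2.4), 19)
scene3 v- None (np.float64(-13.9), np.float64(5.9), 9) v+ None (np.float64(21.6), np.float64(1.4), 9) u- (np.float64(16.4), np.float64(3.4), 16) u+ (np.float64(33.2), np.float64(1.4), 16)
scene3  head v- (np.float64(-39.5), np.float64(10.1), 23) u+ (np.float64(115.7), np.float64(1.3), 30) u- (np.float64(34.6), np.float64(35.2), 19)
```

drive_tool --moves '[0,0.04,0,0,30,0,0.04,0.04,0,30,0,0.04,0.08,0,30,0,0.04,0.1,0,30,0,0.04,0.1,0,30]'

```text
time_s: 8.88
tool_pos: [0.4983, -0.1432, 0.0768]
tool_rot: [-180.0, -0.0, 159.4]
force: [0.1, 0.4, -1.1]
grip_width: 0.0419
grasp_force: 15.0
```

drive_tool --moves '[0,0,0.025,0,30,0,0,0.05,0,30,0,0,0.05,0,30]'

```text
time_s: 9.25
tool_pos: [0.4984, -0.1432, 0.0749]
tool_rot: [-180.0, -0.0, 159.4]
force: [0.1, -0.1, -1.4]
grip_width: 0.0416
grasp_force: 15.0
```

drive_tool --moves '[0,0,0.025,0,30,0,0,0.05,0,30,0,0,0.05,0,30]'

```text
time_s: 9.62
tool_pos: [0.4984, -0.1432, 0.0729]
tool_rot: [-180.0, -0.0, 159.4]
force: [0.9, 0.2, -1.2]
grip_width: 0.0416
grasp_force: 15.0
```

drive_tool --moves '[0,0,0.02,0,30,0,0,0.02,0,30]'

```text
time_s: 9.88
tool_pos: [0.4985, -0.1432, 0.0722]
tool_rot: [-180.0, 0.0, 159.4]
force: [-0.4, -0.0, -1.5]
grip_width: 0.0419
grasp_force: 15.0
```

drive_tool --moves '[0,0,0.015,0,30,0,0,0.015,0,30]'

```text
time_s: 10.12
tool_pos: [0.4985, -0.1432, 0.0722]
tool_rot: [-180.0, 0.0, 159.4]
force: [-2.8, 0.5, 4.1]
grip_width: 0.0419
grasp_force: 15.0
```

drive_tool --moves '[0,0,0.01,0,30,0,0,0.01,0,30]'

```text
time_s: 10.38
tool_pos: [0.4985, -0.1432, 0.0721]
tool_rot: [-180.0, 0.0, 159.4]
force: [-3.8, 1.5, 7.2]
grip_width: 0.0416
grasp_force: 15.0
```

drive_tool --moves '[0,0,-0.01,0,42,0,0,-0.01,0,46,0,0,-0.01,0,52,0,0,-0.01,0,58,0,0,-0.01,0,58]'

```text
time_s: 11.0
tool_pos: [0.4985, -0.1432, 0.0714]
tool_rot: [180.0, -0.0, 159.4]
force: [-0.0, 0.1, -0.4]
grip_width: 0.0568
grasp_force: 0.0
```

drive_tool --moves '[0,0,-0.3,0,58,0,0,-0.8,0,58,0,0,-1.6,0,58,0,0,-2.6,0,58,0,0,-3.5,0,58]'

```text
time_s: 11.62
tool_pos: [0.4987, -0.1432, 0.214]
tool_rot: [180.0, 0.1, 159.4]
force: [0.9, -0.3, -0.7]
grip_width: 0.0582
grasp_force: 0.0
```

Plaque seated at TCP z 0.072 and released. Next: close the fingers, move over the lever, and look straight down at the nest.

drive_tool --moves '[-0.5,0,0,0,40,-1.0,0,0,0,20,-1.44,0,0,0,0,-1.44,0,0,0,0,-1.44,0,0,0,0]'

```text
time_s: 12.25
tool_pos: [0.5519, -0.1632, 0.2119]
tool_rot: [180.0, -0.0, 159.4]
force: [-0.4, 0.6, 0.4]
grip_width: 0.0159
grasp_force: 0.0
```

Run:
```python
from edges import *
env.read_camera("side"); env.read_camera("side")
o=env.get_obs(); print(o["tool_pos"],o["grip_width"])
im,d,P,K,T=cam("wrist"); np.savez("pics/w4.npz",im=im,P=P,K=K,T=T)
save("w4",im)
for n in("side","scene"):
    a,d,P,K,T=cam(n); np.savez(f"pics/{n}4.npz",im=a,P=P,K=K,T=T)
```

```text
[ 0.55184727 -0.16317473  0.21190285] 0.007688201176378266
```

View pics/w4.png

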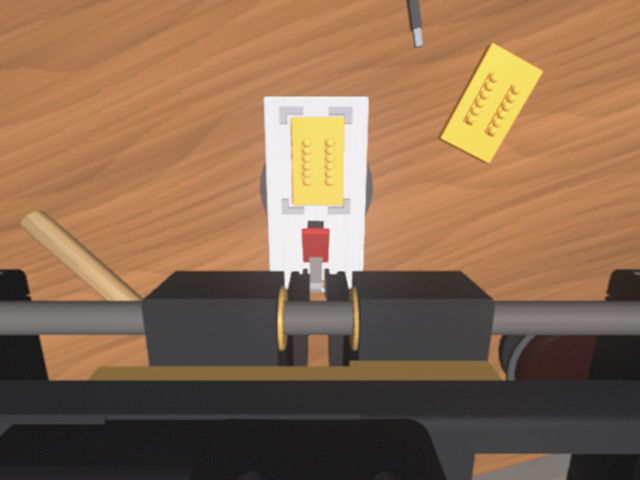

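The plaque sits flat between all four guides (columns 291–345, rows 116–206). The paddle at (315,245) lines up with the fingers. Descending.

drive_tool --moves '[0,0,0,0,0,0,0,0.6,0,0,0,0,1.2,0,0,0,0,1.7,0,0,0,0,1.8,0,0]'

```text
time_s: 13.12
tool_pos: [0.5513, -0.1631, 0.1381]
tool_rot: [-180.0, -0.2, 159.4]
force: [-0.8, -0.8, -0.2]
grip_width: 0.0006
grasp_force: 0.0
```

drive_tool --moves '[0,0,0.05,0,0,0,0,0.1,0,0,0,0,0.15,0,0,0,0,0.2,0,0,0,0,0.25,0,0]'

```text
time_s: 13.75
tool_pos: [0.5527, -0.1636, 0.1299]
tool_rot: [180.0, 0.1, 159.4]
force: [0.2, 0.3, 1.8]
grip_width: 0.0004
grasp_force: 0.9
```

Contact at about 0.130, as expected. Keep pressing in steps.

drive_tool --moves '[0,0,0.04,0,0,0,0,0.08,0,0,0,0,0.12,0,0,0,0,0.16,0,0,0,0,0.2,0,0]'

```text
time_s: 14.38
tool_pos: [0.5528, -0.1636, 0.1222]
tool_rot: [180.0, 0.1, 159.4]
force: [-0.3, -0.3, 6.4]
grip_width: 0.0005
grasp_force: 2.7
```

drive_tool --moves '[0,0,0.04,0,0,0,0,0.08,0,0,0,0,0.12,0,0,0,0,0.16,0,0,0,0,0.2,0,0]'

```text
time_s: 15.0
tool_pos: [0.5531, -0.1636, 0.1151]
tool_rot: [180.0, 0.1, 159.4]
force: [-1.4, -0.3, 9.7]
grip_width: 0.0005
grasp_force: 4.4
```

drive_tool --moves '[0,0,0.04,0,0,0,0,0.08,0,0,0,0,0.12,0,0,0,0,0.16,0,0,0,0,0.2,0,0]'

```text
time_s: 15.62
tool_pos: [0.5526, -0.1634, 0.1073]
tool_rot: [180.0, 0.0, 159.4]
force: [-4.1, 0.7, 13.0]
grip_width: 0.0005
grasp_force: 5.3
```

drive_tool --moves '[0,0,0.04,0,0,0,0,0.08,0,0,0,0,0.12,0,0,0,0,0.12,0,0]'

```text
time_s: 16.12
tool_pos: [0.5517, -0.1631, 0.1015]
tool_rot: [-180.0, -0.1, 159.4]
force: [-3.1, 1.4, 9.2]
grip_width: 0.0007
grasp_force: 4.0
```

Past the peak; smaller steps now.

drive_tool --moves '[0,0,0.03,0,0,0,0,0.06,0,0,0,0,0.09,0,0,0,0,0.12,0,0]'

```text
time_s: 16.62
tool_pos: [0.5514, -0.163, 0.0958]
tool_rot: [-180.0, -0.1, 159.4]
force: [-1.4, 1.1, 4.2]
grip_width: 0.0002
grasp_force: 1.9
```

drive_tool --moves '[0,0,0.03,0,0,0,0,0.05,0,0,0,0,0.05,0,0]'

```text
time_s: 17.0
tool_pos: [0.5522, -0.1635, 0.0934]
tool_rot: [-180.0, -0.0, 159.4]
force: [0.4, -0.4, 0.5]
grip_width: 0.0005
grasp_force: 0.2
```

drive_tool --moves '[0,0,0.02,0,0,0,0,0.03,0,0,0,0,0.03,0,0]'

```text
time_s: 17.38
tool_pos: [0.5524, -0.1635, 0.0926]
tool_rot: [-180.0, 0.0, 159.4]
force: [-0.6, 0.6, 0.5]
grip_width: 0.0002
grasp_force: 0.0
```

Run:
```python
from edges import *
r=[]
for n,(x0,y0) in(("side",(300,160)),("scene",(245,160))):
    im,d,P,K,T=cam(n); r.append(im[y0:y0+70,x0:x0+95])
save("pressed",cv2.resize(np.hstack(r),None,fx=4.2,fy=4.2,interpolation=cv2.INTER_CUBIC)); print(env.get_obs()["force"])
```

```text
[-0.31760566  0.96623346 -0.77712821]
```

View pics/pressed.png

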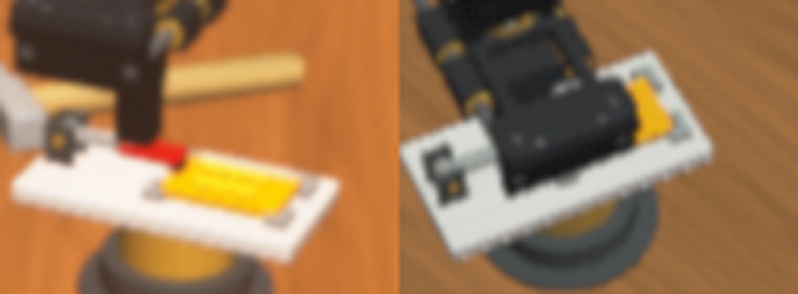

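The lever has snapped: the red paddle lies level at side-half (152,154), on the plaque's end, and the force is about zero. Retreat straight up.

drive_tool --moves '[0,0,-0.2,0,0,0,0,-0.8,0,0,0,0,-1.6,0,0,0,0,-2.5,0,0,0,0,-3.0,0,0]'

```text
time_s: 18.1
tool_pos: [0.5533, -0.1637, 0.2158]
tool_rot: [180.0, 0.2, 159.4]
force: [0.1, -0.0, 0.1]
grip_width: 0.0006
grasp_force: 0.0
```

drive_tool --moves '[0,0,0,0,0,0,0,0,0,0]'

```text
time_s: 18.35
tool_pos: [0.5519, -0.1633, 0.212]
tool_rot: [-180.0, -0.1, 159.4]
force: [-0.3, -0.2, -1.2]
grip_width: 0.0004
grasp_force: 0.0
```

Run:
```python
from h import *
im,d,P,K,T=cam("wrist"); s,_,_,_,_=cam("side")
save("end",np.hstack([cv2.resize(im[60:300,200:440],(400,400)),cv2.resize(s[155:235,300:380],(400,400),interpolation=cv2.INTER_CUBIC)])); print(env.get_obs()["force"].round(1))
```

```text
[-0.1  0.8 -0.2]
```

View pics/end.png

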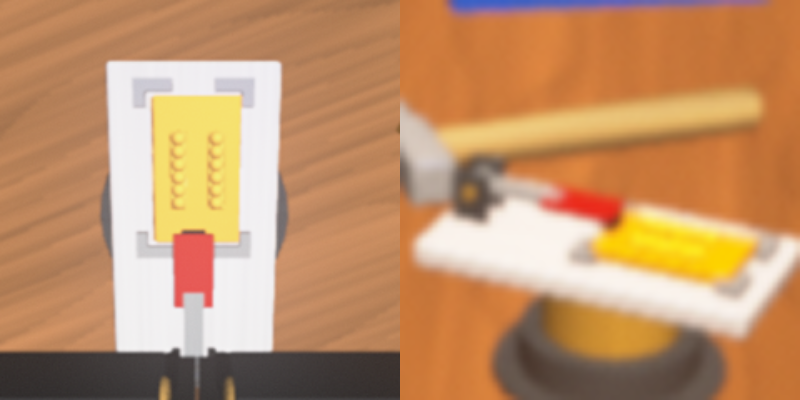

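The clip stays shut over the plaque's end (paddle at (193,270), plaque at (197,168)), with the robot clear.

```bash
python3 -c "
from cell import env
print(env.sign_off())"
```

```text
the job is handed in; nothing more can be done
None
```

The smallest gilt plaque lies flat in the nest, the clip snapped shut by itself and holds it, and the job is handed in; the highest force I read was about 13 N and it took about 18.5 s.

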